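Cure a rocking engraving jig plate

TASK

The laser marker's jig plate, lying in its cradle, rocks on one of its four corners. With the fingertips press down on the corners until you find the one that gives, then press that corner's hinged shim tab down flat. Leave the other three tabs standing, lift nothing, and do not push the other things about.

Things in the scene. Friction and masses are not known exactly. Their poses are not given: they have to be found in the camera images.
- cradle: dark steel cradle fixed on the table: a shallow tray 166 (x) x 226 (y) mm, its rim 20 mm high. Origin: centre of its underside, at table height; z up, y along its long side. It hides what is under the plate
- jig: the jig plate: aluminium, 140 (x) x 200 (y) x 10 mm, about 0.8 kg, with dark holes, loose in the cradle on four hidden feet, one of which (random corner) is 5 mm too low. It lies level all the same; the corners look alike. Origin: centre of its underside, 16 mm above the table (top face at 26 mm); axes as the cradle's
- corner_1 (a point): the bare spot to press at the plate's -x, +y corner, on its top face, 16 mm in from both edges (54 mm in x and 84 mm in y from the plate's centre). If its foot is low, 2 to 3 N straight down rocks it down 5 mm until it lands, and it comes back when let go; if firm, it gives under 1 mm
- corner_2 (a point): the bare spot to press at the plate's -x, -y corner, on its top face, 16 mm in from both edges (54 mm in x and 84 mm in y from the plate's centre). If its foot is low, 2 to 3 N straight down rocks it down 5 mm until it lands, and it comes back when let go; if firm, it gives under 1 mm
- corner_3 (a point): the bare spot to press at the plate's +x, +y corner, on its top face, 16 mm in from both edges (54 mm in x and 84 mm in y from the plate's centre). If its foot is low, 2 to 3 N straight down rocks it down 5 mm until it lands, and it comes back when let go; if firm, it gives under 1 mm
- corner_4 (a point): the bare spot to press at the plate's +x, -y corner, on its top face, 16 mm in from both edges (54 mm in x and 84 mm in y from the plate's centre). If its foot is low, 2 to 3 N straight down rocks it down 5 mm until it lands, and it comes back when let go; if firm, it gives under 1 mm
- shim_1 (a joint): hinge angle of the shim by corner_1: 0 = tab standing up at 30 degrees from the plate, 0.522 rad = tab flat. Stays where it is left (1 to 3 N at the tab turns it). Going flat swings a leg down under the plate, which fills the gap over a low foot; over a firm foot there is no gap and the tab is blocked
- tab_1 (a point): middle of the free end of shim 1's tab, a steel flap 28 x 18 x 3 mm. Its hinge runs along x, 34 mm from corner_1 along y towards the plate's middle, 30 mm above the table; the tab leads from there on towards the middle, free end 44 mm above the table. Flat, its top is 5.5 mm above the plate's. Push straight down about 20 mm from the hinge
- shim_2 (a joint): hinge angle of the shim by corner_2: 0 = tab standing up at 30 degrees from the plate, 0.522 rad = tab flat. Stays where it is left (1 to 3 N at the tab turns it). Going flat swings a leg down under the plate, which fills the gap over a low foot; over a firm foot there is no gap and the tab is blocked
- tab_2 (a point): middle of the free end of shim 2's tab, a steel flap 28 x 18 x 3 mm. Its hinge runs along x, 34 mm from corner_2 along y towards the plate's middle, 30 mm above the table; the tab leads from there on towards the middle, free end 44 mm above the table. Flat, its top is 5.5 mm above the plate's. Push straight down about 20 mm from the hinge
- shim_3 (a joint): hinge angle of the shim by corner_3: 0 = tab standing up at 30 degrees from the plate, 0.522 rad = tab flat. Stays where it is left (1 to 3 N at the tab turns it). Going flat swings a leg down under the plate, which fills the gap over a low foot; over a firm foot there is no gap and the tab is blocked
- tab_3 (a point): middle of the free end of shim 3's tab, a steel flap 28 x 18 x 3 mm. Its hinge runs along x, 34 mm from corner_3 along y towards the plate's middle, 30 mm above the table; the tab leads from there on towards the middle, free end 44 mm above the table. Flat, its top is 5.5 mm above the plate's. Push straight down about 20 mm from the hinge
- shim_4 (a joint): hinge angle of the shim by corner_4: 0 = tab standing up at 30 degrees from the plate, 0.522 rad = tab flat. Stays where it is left (1 to 3 N at the tab turns it). Going flat swings a leg down under the plate, which fills the gap over a low foot; over a firm foot there is no gap and the tab is blocked
- tab_4 (a point): middle of the free end of shim 4's tab, a steel flap 28 x 18 x 3 mm. Its hinge runs along x, 34 mm from corner_4 along y towards the plate's middle, 30 mm above the table; the tab leads from there on towards the middle, free end 44 mm above the table. Flat, its top is 5.5 mm above the plate's. Push straight down about 20 mm from the hinge
- blank: round steel disc, 38 mm across, 12 mm thick, lying on the middle of the jig plate; a bystander. Origin: centre of its underside
- lens_cap: black plastic ring, 54 mm across, 10 mm high, on the table left of the cradle; a bystander. Origin: centre of its underside
- ink_pot: small capped pot, 34 mm across, 45 mm high, on the table right of the cradle; a bystander. Origin: centre of its underside
- gauge_block: steel block 45 x 22 x 22 mm, on the table right of the cradle; a bystander. Origin: centre of its underside
- driver: screwdriver, 150 mm long, lying on the table beyond the cradle; a bystander. Origin: on its axis, at its underside
- tumbler: steel cup, 72 mm across, 100 mm high, on the table's left side; a bystander. Origin: centre of its underside
- tag_stack: aluminium stack 55 x 85 x 18 mm, on the table left of the cradle; a bystander. Origin: centre of its underside
There are look-alikes about, which are no part of the job. What is shaped like the jig but pink or yellow is not meant.

How it is judged:
By the outcome, as a careful person would: the job done as asked, in the order asked, and still so for the second after the job is handed in, with the robot touching nothing.
It also fails if it takes over 51 s, if anything falls off the work surface, if the arm or the gripper's body presses on something with over 40 N, if the wrist force passes 120 N, or if a joint passes its speed limit or range.

ROBOT

A 6-joint arm with a two-finger parallel gripper is mounted at the origin on the work surface. World frame = base frame: x ahead of the robot, y to its left, z up, the work surface at z = 0. Lengths are in mm, angles in rad, forces in N, time in s.
With the tool pointing down it reaches from about 275 to 825 mm from the base axis. Payload 5.2 kg.
Tool frame: the origin (TCP) lies at the very end of the fingers, on their centre line; the grasp point (between the pads) lies 19 mm behind it; z points along the fingers, y is the line along which they close (so a half turn about z gives the same grasp; the last joint's range is limited). The gripper opens to 93 mm and grips with 3 to 60 N. Pads are 15 mm wide; open, the fingers measure 128 mm over their backs; the gripper's body (75 mm by 188 mm) begins 65 mm behind the grasp point.
Start: joints at [0.955, 0.259, 1.535, -0, 1.348, -0.203], TCP at [220.626, 503.815, 218.653] pointing down, gripper open.
Joint ranges: [-3.14, 3.14], [-0.91, 2.08], [0.19, 2.58], [-1.22, 4.36], [0.22, 2.71], [-3.12, 3.12]. Speed limits (rad/s): [2.57, 2.57, 3.14, 3.14, 3.14, 3.14].

INTERFACE

Orientations are given as [roll, pitch, yaw] about the fixed x, y, z axes, in that order (R = Rz(yaw) Ry(pitch) Rx(roll)).
In Python, from bench import robot gives the robot as it stands. The module is installed in compiled form; this text tells all that it offers. Calls block until the motion is done:
- robot.move_ptp(position, orientation): joint-space move of the TCP to a pose.
- robot.move_linear(position, ori=None, speed=150, f_stop=None): straight line of the TCP; ori=None keeps the orientation; speed is the mean speed in mm/s. With f_stop (N) it stops when the force on the tool has changed by that much, and returns True; else False.
- robot.move_j(angles): joint-space move.
- robot.move_gripper(opening): opening from 0.0 (shut) to 1.0 (fully open); the grip force is fixed at half the most; returns when the fingers have stopped.
- robot.sleep(seconds).
- robot.inverse_kinematics(position, orientation): joint angles nearest the present ones, or None.
- robot.get_image(name): name is "scene" or "side" or "wrist"; returns a dict with "img" (400x640x3 uint8, blue, green, red), "fovy" (degrees; the focal length in pixels is half the picture's height over the tangent of half this angle, whatever the lens; pixels are square), "cx", "cy" (the principal point, pixels), "eye" and "orientation" of the camera in the world. Camera axes: x right, y down, z forward; pixel columns grow to the right and rows downward; lengths in mm; the calibration is good to about 2 mm. A picture is of the moment at which its call begins. There is no depth.
A pose or a line that the arm cannot do raises robot.MotionError and nothing moves.
- robot.hand_in(): hands the job in; it is judged then, once.
Readings, each from a call of its own:
- robot.current_t(): time.
- robot.current_qpos(): joint angles.
- robot.current_joint_vel(): joint speeds.
- robot.current_joint_efforts(): joint torques, N m.
- robot.current_tcp_pos(): TCP position.
- robot.current_eef_rot(): TCP orientation.
- robot.current_contact_force(): force on the tool from outside, world axes, zero at the start.
- robot.current_ft_torque(): the same for the moment, N m.
- robot.current_gripper_width(): opening from 0.0 (shut) to 1.0 (fully open).
- robot.current_finger_force(): force on a finger pad.
Only numpy, scipy, OpenCV 4.12 (cv2) and the standard library are available. Lean on these libraries where they do the work, as an engineer would, in place of code of your own. Each camera call takes 0.05 s, during which the arm holds its last target. There are 200 camera calls.

## Working session

There is one attempt and no reset: what is moved stays moved. The work goes in short steps, each a Python script; the robot and the scene stay as the last script left them, time stands still between calls to the robot, and variables do not carry over. Pictures are saved under pics/ and viewed, at most 10 in all, crops included, and the job is handed in when it is done.

```bash
mkdir -p pics
python3 - <<'E'
from bench import robot
import cv2
for n in("scene","side"):
    d=robot.get_image(n);cv2.imwrite(f"pics/{n}0.png",d["img"]);print(n,d["fovy"],d["cx"],d["cy"],d["eye"],d["orientation"])
print(robot.current_t(),robot.current_eef_rot())
E
```

```text
scene 52.60557105239572 321.32951018528786 199.016901002387 [1030.70286382 -404.91299849  579.43370439] [-2.22222975 -0.00355537  0.86150701]
side 50.35398380794857 312.9771327861004 193.8119729900767 [463.95320658 739.38278811 735.297027  ] [-2.35652917 -0.01186149 -3.07022491]
0.1 [-3.13999443e+00 -3.42120743e-04  2.72879982e+00]
```

View pics/scene0.png

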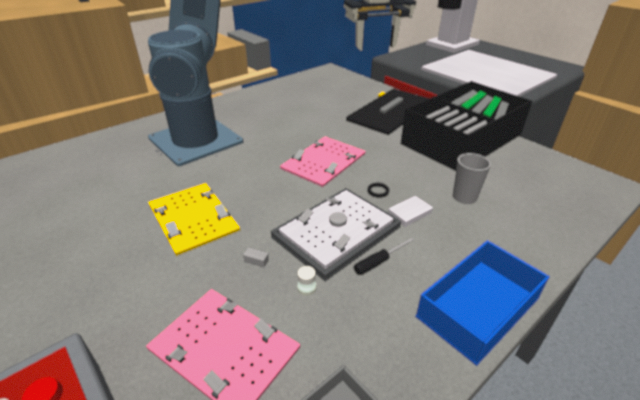

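View pics/side0.png

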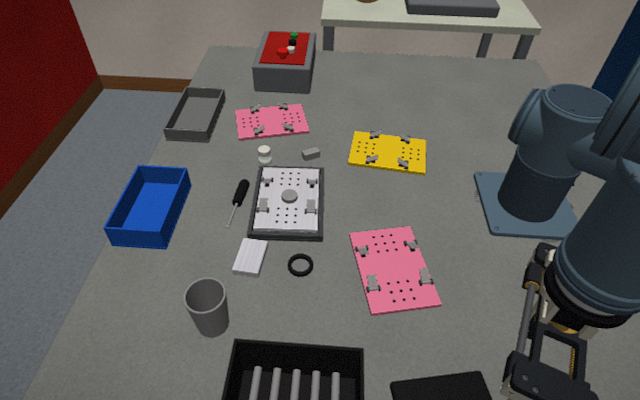

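The jig plate is the white-grey one in the dark cradle, at about scene (337,225) and side (290,200), with the blank in its middle. The pink and yellow plates are look-alikes.

```bash
cat > h.py <<'E'
from bench import robot
import cv2, numpy as np
from scipy.spatial.transform import Rotation as R
def cast(d,px,z):
    px=np.asarray(px,float).reshape(-1,2); f=200/np.tan(np.radians(d["fovy"]/2))
    v=np.c_[(px[:,0]-d["cx"])/f,(px[:,1]-d["cy"])/f,np.ones(len(px))]@R.from_euler("xyz",d["orientation"]).as_matrix().T
    e=np.array(d["eye"]); return (e+v*((z-e[2])/v[:,2])[:,None])[:,:2]
def plate(d,seed,thr=150):
    hsv=cv2.cvtColor(d["img"],cv2.COLOR_BGR2HSV)
    m=((hsv[...,1]<40)&(hsv[...,2]>thr)).astype(np.uint8)
    n,l,s,c=cv2.connectedComponentsWithStats(m)
    i=min((k for k in range(1,n) if s[k,4]>800),key=lambda k:np.hypot(*(c[k]-seed)))
    ct=max(cv2.findContours((l==i).astype(np.uint8),cv2.RETR_EXTERNAL,cv2.CHAIN_APPROX_NONE)[0],key=len)
    return cv2.minAreaRect(cast(d,ct[:,0],26).astype(np.float32)), s[i]
E
python3 - <<'E'
from h import *
for n,s in(("scene",(337,225)),("side",(290,200))):
    d=robot.get_image(n)
    for t in(130,150,170): print(n,t,plate(d,s,t))
d=robot.get_image("wrist");print(d["eye"],d["orientation"],d["fovy"],robot.current_tcp_pos())
E
```

```text
scene 130 (((368.9945983886719, 67.302734375), (1169.6859130859375, 1241.17626953125), 0.20171549916267395), array([     0,     64,    640,    336, 118185], dtype=int32))
scene 150 (((369.0250244140625, 116.09201049804688), (1161.7147216796875, 1118.6419677734375), 0.12005741894245148), array([   34,    66,   547,   330, 46431], dtype=int32))
scene 170 (((561.8648681640625, 38.63652038574219), (148.5159149169922, 201.20069885253906), 2.2811806201934814), array([ 280,  191,  113,   75, 3946], dtype=int32))
side 130 (((563.779052734375, 44.227684020996094), (140.39895629882812, 201.97755432128906), 2.5371904373168945), array([ 253,  167,   66,   64, 3407], dtype=int32))
side 150 (((563.81201171875, 44.205379486083984), (140.32151794433594, 201.48455810546875), 2.3771591186523438), array([ 253,  167,   66,   64, 2982], dtype=int32))
side 170 (((563.9522705078125, 43.55511474609375), (137.5514678955078, 198.63699340820312), 2.0032613277435303), array([ 253,  168,   66,   62, 2767], dtype=int32))
[157.94448781 531.91503388 384.57262713] [ 2.88914066e+00 -4.86421828e-05  1.15750084e+00] 65.59548765660679 [220.48903388 503.58890839 218.24473902]
```

Run:
```python
from h import *
robot.move_ptp([563,70,220],[np.pi,0,np.pi/2+.04]); robot.move_gripper(0.0)
d=robot.get_image("wrist");cv2.imwrite("pics/w1.png",d["img"])
for t in(150,170,190):print(plate(d,(320,200),t))
f=200/np.tan(np.radians(d["fovy"]/2))
print(robot.current_t(),robot.current_qpos(),robot.current_contact_force())
```

```text
(((563.2010498046875, 65.65337371826172), (139.70205688476562, 161.54843139648438), 2.4637203216552734), array([  259,   115,   124,   135, 14260], dtype=int32))
(((563.26806640625, 64.11582946777344), (139.8249053955078, 158.016845703125), 2.263897657394409), array([  259,   118,   124,   132, 13972], dtype=int32))
(((563.2978515625, 64.16252136230469), (139.3525390625, 158.3445587158203), 2.4398698806762695), array([  259,   118,   124,   132, 12510], dtype=int32))
3.7417 [-7.28281265e-02  2.88813125e-01  1.49059688e+00  5.77915764e-06
  1.36217579e+00 -1.12841400e-01] [-0.80300381 -0.55531843 -0.20410861]
```

View pics/w1.png

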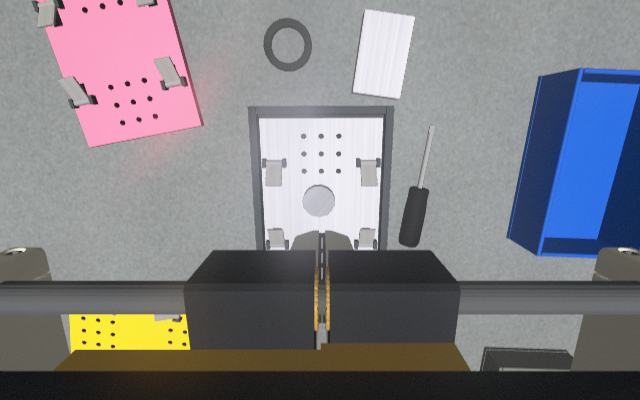

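The wrist picture shows the plate square in its cradle. Its far edge is at row 118, the blank at (319,200) and all four tabs are standing. The views agree on a centre near (564, 43) and a yaw of 0.041. Now I'll probe the corners.

```bash
cat >> h.py <<'E'
C=np.array([564.,43.]); YAW=.041; ORI=[np.pi,0,np.pi/2+YAW]
def P(x,y,z):
    c,s=np.cos(YAW),np.sin(YAW); return [C[0]+c*x-s*y,C[1]+s*x+c*y,z]
E
python3 - <<'E'
from h import *
for k,(sx,sy) in {1:(-1,1),3:(1,1),4:(1,-1),2:(-1,-1)}.items():
    robot.move_ptp(P(54*sx,84*sy,70),ORI)
    robot.move_linear(P(54*sx,84*sy,33),speed=80)
    robot.sleep(.15)
    f0=robot.current_contact_force()[2]
    hit=robot.move_linear(P(54*sx,84*sy,18),speed=12,f_stop=5)
    z=robot.current_tcp_pos()[2]; f=robot.current_contact_force()
    robot.move_linear(P(54*sx,84*sy,70),speed=100)
    print(k,hit,z,f0,f,robot.current_t())
    if z<23.5: break
E
```

```text
1 True 22.312970123098452 0.12366321567775812 [-1.5836309   1.05731036  5.25929649] 6.7333
```

Corner 1 stopped at z = 22.3, which looks low. I'll press one more corner as a reference for a firm stop.

Run:
```python
from h import *
def press(k,sx,sy):
    robot.move_ptp(P(54*sx,84*sy,70),ORI)
    robot.move_linear(P(54*sx,84*sy,33),speed=80); robot.sleep(.15)
    L=[]
    hits=[]
    for fs in(1.5,5):
        hits.append(robot.move_linear(P(54*sx,84*sy,17),speed=12,f_stop=fs)); L.append((robot.current_tcp_pos()[2],robot.current_contact_force()[2]))
    robot.move_linear(P(54*sx,84*sy,70),speed=100)
    print(k,hits,np.round(L,2),robot.current_t())
press(3,1,1); press(1,-1,1)
d=robot.get_image("side");cv2.imwrite("pics/s2.png",cv2.resize(d["img"][140:270,220:360],None,fx=4,fy=4))
```

```text
3 [True, True] [[26.33  3.59]
 [26.32  3.75]] 9.525
1 [True, True] [[25.57  2.86]
 [22.27  6.88]] 12.575
```

Corner 3 is firm: it stops at 26.3. Corner 1 gives: contact at about 25.6, down to 22.3. So I'll press tab 1.

Run:
```python
from h import *
robot.move_ptp(P(-54,30,70),ORI)
robot.move_linear(P(-54,30,50),speed=80); robot.sleep(.15)
for i in range(4):
    h=robot.move_linear(P(-54,30,29.5),speed=15,f_stop=15); z=robot.current_tcp_pos()[2]
    print(h,z,robot.current_contact_force())
    if z<31.8 or h: break
robot.sleep(.3);print(robot.current_tcp_pos(),robot.current_contact_force())
robot.move_linear(P(-54,30,75),speed=100)
robot.move_linear(P(-54,-20,200),speed=200)
d=robot.get_image("side");cv2.imwrite("pics/s3.png",cv2.resize(d["img"][140:270,220:360],None,fx=4,fy=4))
print(robot.current_t())
```

```text
True 31.22087591438216 [-1.50666996  0.19204311  9.09696374]
[508.61351567  70.85411832  31.28945458] [-0.80279355  0.02700311  7.64153463]
16.5
```

View pics/s3.png

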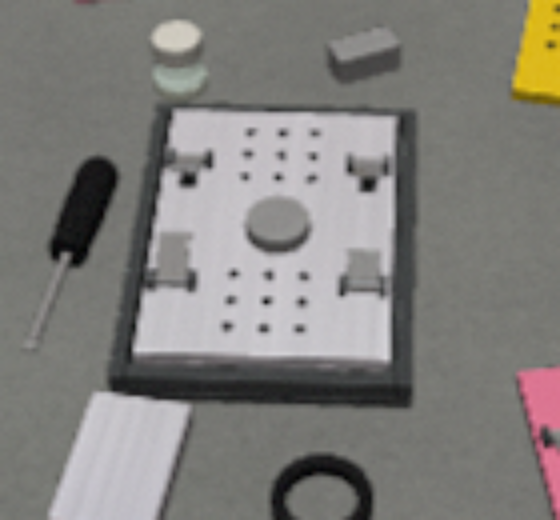

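Tab 1 (right, bottom) now looks foreshortened, so down; the other three stand and the bystanders haven't moved. I'll press the tab once more and check that the corner is firm.

Run:
```python
from h import *
robot.move_ptp(P(-54,30,60),ORI)
robot.move_linear(P(-54,30,40),speed=80); robot.sleep(.15)
for fs in(1.5,15):
    h=robot.move_linear(P(-54,30,28),speed=12,f_stop=fs);robot.sleep(.2);print(h,robot.current_tcp_pos()[2],robot.current_contact_force()[2])
robot.move_linear(P(-54,30,70),speed=100)
robot.move_ptp(P(-54,84,70),ORI)
robot.move_linear(P(-54,84,33),speed=80); robot.sleep(.15)
for fs in(1.5,5):
    h=robot.move_linear(P(-54,84,17),speed=12,f_stop=fs);robot.sleep(.2);print(h,robot.current_tcp_pos()[2],robot.current_contact_force()[2])
robot.move_linear(P(-54,84,70),speed=100)
robot.move_linear(P(0,40,200),speed=200)
d=robot.get_image("side");cv2.imwrite("pics/s4.png",cv2.resize(d["img"][140:270,220:360],None,fx=4,fy=4))
print(robot.current_t())
```

```text
True 31.57031993809363 5.234130278794288
True 31.179186041457445 9.918911378562695
True 25.67147432519226 3.6346462438537634
True 24.968207875147037 5.386238856638002
23.625
```

View pics/s4.png

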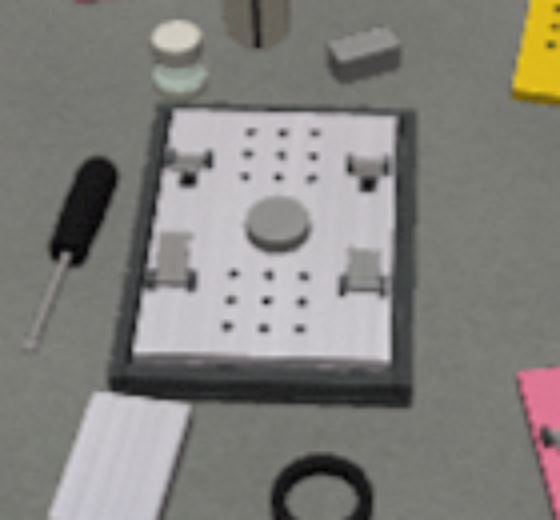

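The tab lies flat: contact is at 31.6, against 31.5 expected. Corner 1 is firm now, giving only 0.7 mm. The other tabs still stand.

```bash
python3 -c "
from bench import robot
print(robot.hand_in())"
```

```text
the job is handed in; nothing more can be done
None
```

Corner 1 (-x, +y) was the one that gave; I pressed its shim tab flat, the corner then held firm (0.7 mm give), the other three tabs still stand, corners 2 and 4 were never pressed, and the job was handed in with the clock at about 24 s.

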